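Lay the second, crosswise layer of parts trays

ROBOT

A 6-joint arm with a two-finger parallel gripper is mounted at the origin on the work surface. World frame = base frame: x ahead of the robot, y to its left, z up, the work surface at z = 0. Lengths are in m, angles in degrees, forces in N, time in s.
With the tool pointing down it reaches from about 0.325 to 0.9 m from the base axis. Payload 3.5 kg.
Tool frame: the origin (TCP) lies midway between the tips of the shut fingers; the grasp point (between the pads) lies 19 mm behind it (grip_depth is the distance from the TCP to the grasp point, in m); z points along the fingers, y is the line along which they close (so a half turn about z gives the same grasp; the last joint's range is limited). The gripper opens to 85 mm and grips with 20 to 120 N. Pads are 22 mm wide; open, the fingers measure 114 mm over their backs; the gripper's body (76 mm by 85 mm) begins 54 mm behind the grasp point. The pads swing forward as they close: fully open they stand 13 mm farther back than shut.
Start: joints at [67.414, 15.837, -1.513, 72.651, 0, 84.076], TCP at [0.179, 0.599, 0.231] pointing down, gripper open.
Joint ranges: [-178.77, 178.77], [-48.84, 107.48], [-61.69, 71.31], [-111.58, 123.2], [-90, 87.43], [-180, 180]. Speed limits (degrees/s): [147.25, 147.25, 180, 180, 180, 180].

INTERFACE

Orientations are given as a 3x3 rotation matrix whose columns are the frame's x, y, z axes.
In Python, from station import get_obs, snapshot, camera_model, job_done, find_in, outline_of, grip_depth gives the robot as it stands.
- The arm moves only by the tool apply_moves, never from a script. Its argument "motion" is a list that holds one entry, the list of rows, each a list of 7 numbers: the shift along the tool's x, y, z in mm, then the turn, a rotation vector about the tool's x, y, z in degrees, then the closure in counts, from 0 (fully open) to 255 (shut). In form: [[[x, y, z, wx, wy, wz, jaw], ...]]. A call has 1 to 20 rows; each row shifts and turns the commanded pose from where the row before left it, along the tool's axes as they then stand; what a row does not reach is not made up. A row lasts 1/10 s, in which the tool goes at most 50 mm and 8.59 degrees, less where a joint would pass 70% of its speed; a pose out of reach is approached as far as the arm can. A call is refused whole if a number of a shift passes 50 or a number of a turn 8.59, either way. A call with a gripper value outside its range is refused whole. The fingers move at their own pace and stop on an object; the grip force is fixed at half the most. Time passes only in rows, so rows that do not move let the fingers close. It gives the time, the measured TCP pose, the force, the opening and the grip force at its end, in the units of the state.
- get_obs(): the state, without advancing time (a new reading comes with each control period).
- snapshot(name): name is "scene" or "top" or "wrist"; returns the picture (420x560x3 uint8, red, green, blue); there is no depth.
- camera_model(name): a dict with "fov_y" (degrees; the focal length in pixels is half the picture's height over the tangent of half this angle, whatever the lens; pixels are square), "cx", "cy" (the principal point, pixels), "R" (3x3) and "t" (3): a world point X has camera coordinates R X + t. Camera axes: x right, y down, z forward; pixel columns grow to the right and rows downward; lengths in m; the calibration is good to about 2 mm. A picture is of the moment at which its call begins: read the wrist's pose just before it. camera_model takes no time and is no camera call; for the wrist camera it gives the pose at the moment of the call.
- job_done(): hands the job in; it is judged then, once.
Trained networks look in the newest picture that a camera, given by its name, has taken for a name from the list of things; names that differ only in an ending like _2 or _b are one class to them, and where a whole thing is asked for, a point or a joint stands for the part that bears it (a point fixed in the world has none). Each returns a list of dicts, best first, with "score" (0 to 1); they miss things now and then, are a little off and sometimes report something else, mostly with a low value. They report only what shows in the picture. A call takes as long as a camera call. They do not tell look-alikes from the thing itself.
- find_in(camera, target): "box" ([centre column, centre row, width, height] in pixels, round what is visible of it).
- outline_of(camera, target): "pixels" (420x560 bool, what is visible of it) and "box" ([centre column, centre row, width, height] in pixels, round what is visible of it).
The state is a dict: "t": time; "q": joint angles; "qd": joint speeds; "joint_efforts": joint torques, N m; "position": TCP position; "eef_rot": TCP orientation; "wrist_force": force on the tool from outside, world axes, zero at the start; "moment": the same for the moment, N m; "grip_width": finger opening in m; "grasp_force": force on a finger pad.
Only numpy, scipy, OpenCV 4.12 (cv2) and the standard library are available. Lean on these libraries where they do the work, as an engineer would, in place of code of your own. Each camera call takes 0.05 s, during which the arm holds its last target. There are 200 camera calls.

TASK

Take the two parts trays from the sloping rack and lay them as the second layer on the stack standing on the black board: side by side, flat, turned a quarter turn across the two trays below, so that the new layer covers the first one with its sides flush. Lower the trays into place rather than dropping them, do not shift the first layer, and leave the other things on the bench where they are.

Things in the scene. Friction and masses are not known exactly. Their poses are not given: they have to be found in the camera images.
- tray_a_mid (a point): Open cardboard tray, 150 mm long (x), 74 wide (y), 50 high (z, out of the tray), 0.15-0.31 kg, 4 mm walls and floor. Grip: a 12 mm thick web, rim-high, across the full width at mid-length; the empty compartments beside it are 65 x 66 mm inside. Same turned half round. This point: tray's centre, 25 mm above its underside, inside the web. Starts on the rack, x up the slope, low end on the lip.
- tray_b_mid (a point): Open cardboard tray, 150 mm long (x), 74 wide (y), 50 high (z, out of the tray), 0.15-0.31 kg, 4 mm walls and floor. Grip: a 12 mm thick web, rim-high, across the full width at mid-length; the empty compartments beside it are 65 x 66 mm inside. Same turned half round. This point: tray's centre, 25 mm above its underside, inside the web. Starts on the rack, x up the slope, low end on the lip.
- low_a_mid (a point): First-layer tray, the same kind and size as the rack trays (150 x 74 x 50 mm). Lies flat on the board beside the other one, about 4 mm apart, long axis (x) along the board's x. This point: tray's centre, 25 mm above its underside.
- low_b_mid (a point): First-layer tray, the same kind and size as the rack trays (150 x 74 x 50 mm). Lies flat on the board beside the other one, about 4 mm apart, long axis (x) along the board's x. This point: tray's centre, 25 mm above its underside.
- board: Fixed black slatted board, 190 x 190 mm, top 28 mm above the bench; origin at bench level under its centre, z up. First layer: long axes along the board's x, centres at y = +39 and -39 mm. Second layer: long axes along the board's y, centres at x = +38.5 and -38.5 mm, y = 0, 103 mm above the bench; either tray in either place.
- rack: Fixed aluminium rack: deck 220 wide, 190 mm long, sloping 30 degrees, rising along the rack's +x; 22 mm stop lip at the low edge (towards the robot), 8 mm strip between two lanes. Origin at bench level under the deck's middle, z up; deck 85 mm high there. Trays lie in lanes at y = +50 and -50 mm, tipped with the deck; their tops reach 0.17 m.
- screwdriver: red-handled screwdriver lying between the rack and the board, 200 mm long; a bystander, not to be disturbed. Origin at its underside
- tape: roll of black tape lying flat, 68 mm across, 19 mm high; a bystander, not to be disturbed. Origin at its underside
- tin: upright pale round can, 66 mm across, 90 mm high; a bystander, not to be disturbed. Origin at its underside
- level: yellow spirit level, 300 mm long, 48 mm high, standing on its edge; a bystander, not to be disturbed. Origin at its underside
- trunking: white plastic trunking offcut, 320 mm long, 40 mm wide, open side up; a bystander, not to be disturbed. Origin at its underside
- pliers: red-handled pliers; a bystander, not to be disturbed. Origin at its underside
- backbox: white square socket back box, 75 x 75 x 45 mm, open side up; a bystander, not to be disturbed. Origin at its underside
Not all that is in view belongs to the job. Leave any green or white look-alike of the part that bears tray_a_mid alone.

How it is judged (in metres and radians):
On the way:
1. one tray lies crosswise in its place in the second layer (((x of tray_a_mid in the frame of board between 0.0265 and 0.0525 m and y of tray_a_mid in the frame of board between -0.014 and 0.014 m and z of tray_a_mid in the frame of board between 0.098 and 0.108 m and angle between the x axis of tray_a_mid and the y axis of board, either way round below 0.12 rad and angle between tray_a_mid's own z axis and vertical below 0.07 rad) or (x of tray_a_mid in the frame of board between -0.0525 and -0.0265 m and y of tray_a_mid in the frame of board between -0.014 and 0.014 m and z of tray_a_mid in the frame of board between 0.098 and 0.108 m and angle between the x axis of tray_a_mid and the y axis of board, either way round below 0.12 rad and angle between tray_a_mid's own z axis and vertical below 0.07 rad) or (x of tray_b_mid in the frame of board between 0.0265 and 0.0525 m and y of tray_b_mid in the frame of board between -0.014 and 0.014 m and z of tray_b_mid in the frame of board between 0.098 and 0.108 m and angle between the x axis of tray_b_mid and the y axis of board, either way round below 0.12 rad and angle between tray_b_mid's own z axis and vertical below 0.07 rad) or (x of tray_b_mid in the frame of board between -0.0525 and -0.0265 m and y of tray_b_mid in the frame of board between -0.014 and 0.014 m and z of tray_b_mid in the frame of board between 0.098 and 0.108 m and angle between the x axis of tray_b_mid and the y axis of board, either way round below 0.12 rad and angle between tray_b_mid's own z axis and vertical below 0.07 rad))), for 0.2 s.
At the end, for the whole second after the job is handed in: Rack trays flat (4 deg), at rest on the first layer, centres 98-108 mm up; in the board's frame long axes within 7 deg of y, centres at x = 26.5 to 52.5 and -52.5 to -26.5 mm, y within 14 mm of 0. First-layer trays within 12 mm of their start and 7 deg of the board's x (((x of tray_a_mid in the frame of board between 0.0265 and 0.0525 m and y of tray_a_mid in the frame of board between -0.014 and 0.014 m and z of tray_a_mid in the frame of board between 0.098 and 0.108 m and angle between the x axis of each of tray_a_mid, tray_b_mid and the y axis of board, either way round below 0.12 rad and angle between each of tray_a_mid, tray_b_mid's own z axis and vertical below 0.07 rad and x of tray_b_mid in the frame of board between -0.0525 and -0.0265 m and y of tray_b_mid in the frame of board between -0.014 and 0.014 m and z of tray_b_mid in the frame of board between 0.098 and 0.108 m) or (x of tray_b_mid in the frame of board between 0.0265 and 0.0525 m and y of tray_b_mid in the frame of board between -0.014 and 0.014 m and z of tray_b_mid in the frame of board between 0.098 and 0.108 m and angle between the x axis of each of tray_b_mid, tray_a_mid and the y axis of board, either way round below 0.12 rad and angle between each of tray_b_mid, tray_a_mid's own z axis and vertical below 0.07 rad and x of tray_a_mid in the frame of board between -0.0525 and -0.0265 m and y of tray_a_mid in the frame of board between -0.014 and 0.014 m and z of tray_a_mid in the frame of board between 0.098 and 0.108 m)) and distance of each of low_a_mid, low_b_mid from where it was at the start of the episode below 0.012 m and angle between the x axis of each of low_a_mid, low_b_mid and the x axis of board, either way round below 0.12 rad and linear speed of each of tray_a, tray_b below 0.02 m/s and angular speed of each of tray_a, tray_b below 0.1 rad/s); the robot touches nothing.
It fails at once if a bystander was moved more than 30 mm (distance of any of screwdriver, tape, tin, level, trunking, pliers, backbox from where it was at the start of the episode above 0.03 m).
It fails at once if a tray was dropped or slammed onto the stack (faster than 0.55 m/s within 30 mm above its resting height, over the board) ((horizontal distance between tray_a_mid and board below 0.1 m and height (world z) of tray_a_mid below 0.133 m and linear speed of tray_a above 0.55 m/s) or (horizontal distance between tray_b_mid and board below 0.1 m and height (world z) of tray_b_mid below 0.133 m and linear speed of tray_b above 0.55 m/s)).
It also fails if it takes over 56 s, if anything falls off the work surface, if the arm or the gripper's body presses on something with over 40 N, if the wrist force passes 120 N, or if a joint passes its speed limit or range.

## Working session

There is one attempt and no reset: what is moved stays moved. The work goes in short steps, Python scripts to look and compute and a tool call to move; the robot and the scene stay as the last step left them, time stands still between calls to the robot, and variables do not carry over. Pictures are saved under pics/ and viewed, at most 10 in all, crops included, and the job is handed in when it is done.

Besides the shell and the picture viewer there is one more tool, called after "Request:" as name(argument=value, ...) on one line, values as JSON. apply_moves: Moves the arm, as the interface text tells. Its arguments: {"type":"object","properties":{"motion":{"type":"array"}},"required":["motion"]}

```bash
mkdir -p pics; ls
python3 - <<'E'
from station import *
import cv2,numpy as np
o=get_obs();print(o['t'],o['position'],o['eef_rot'],grip_depth)
for n in('scene','top'):
    im=snapshot(n);cv2.imwrite(f'pics/{n}0.png',im[:,:,::-1])
    for t in('tray_a_mid','low_a_mid','board','rack'):
        for d in find_in(n,t):print(n,t,round(d['score'],2),np.round(d['box']))
    m=camera_model(n);print(m)
E
```

```text
pics
0.0 [0.17890179 0.59804061 0.23014893] [[-9.58011723e-01  2.86727744e-01 -8.60326852e-04]
 [ 2.86728943e-01  9.58009502e-01 -2.07552406e-03]
 [ 2.29090968e-04 -2.23505699e-03 -9.99997476e-01]] 0.0187
scene tray_a_mid 0.83 [152. 235.  72.  49.]
scene tray_a_mid 0.73 [278. 174.  51.  37.]
scene tray_a_mid 0.25 [280. 233.  58.  31.]
scene low_a_mid 0.97 [343. 293.  79.  62.]
scene board 0.92 [334. 309. 117.  68.]
scene rack 0.69 [219. 198.  99.  74.]
{'fov_y': 57.67336070213703, 'cx': 282.49944262499633, 'cy': 210.4387528753128, 'R': array([[-0.77816315,  0.62799085,  0.00946585],
       [ 0.36972048,  0.47021161, -0.80137869],
       [-0.50770944, -0.62010365, -0.59808243]]), 't': array([ 0.40913507, -0.12719172,  1.30442734])}
top tray_a_mid 0.89 [360. 215.  32.  58.]
top tray_a_mid 0.79 [373. 291.  60.  30.]
top tray_a_mid 0.68 [355. 138.  44.  61.]
top low_a_mid 0.77 [194. 213.  45.  53.]
top board 0.97 [208. 223.  80.  83.]
top rack 0.57 [372. 206.  84.  80.]
top rack 0.24 [392. 207.  37.  65.]
{'fov_y': 44.911034078845496, 'cx': 282.4728890795746, 'cy': 215.28261252755868, 'R': array([[-1.13207327e-02, -9.99933202e-01, -2.33058089e-03],
       [-9.76503328e-01,  1.15570280e-02, -2.15192205e-01],
       [ 2.15204765e-01, -1.60313431e-04, -9.76568934e-01]]), 't': array([0.03012284, 0.56805207, 1.33585239])}
```

Run:
```python
import cv2
im=cv2.imread('pics/top0.png');c=im[90:330,130:450]
cv2.imwrite('pics/top0c.png',cv2.resize(c,None,fx=2.5,fy=2.5,interpolation=cv2.INTER_CUBIC))
```

```text
(no output)
```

View pics/scene0.png

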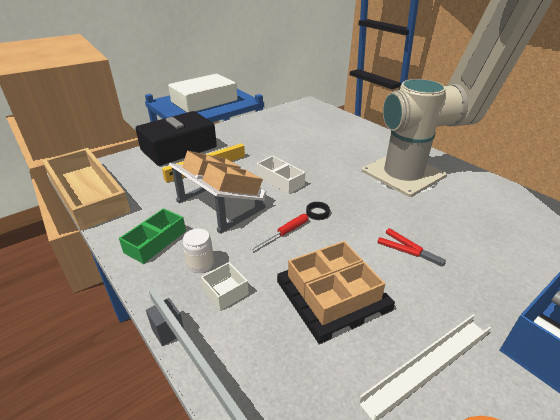

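View pics/top0c.png

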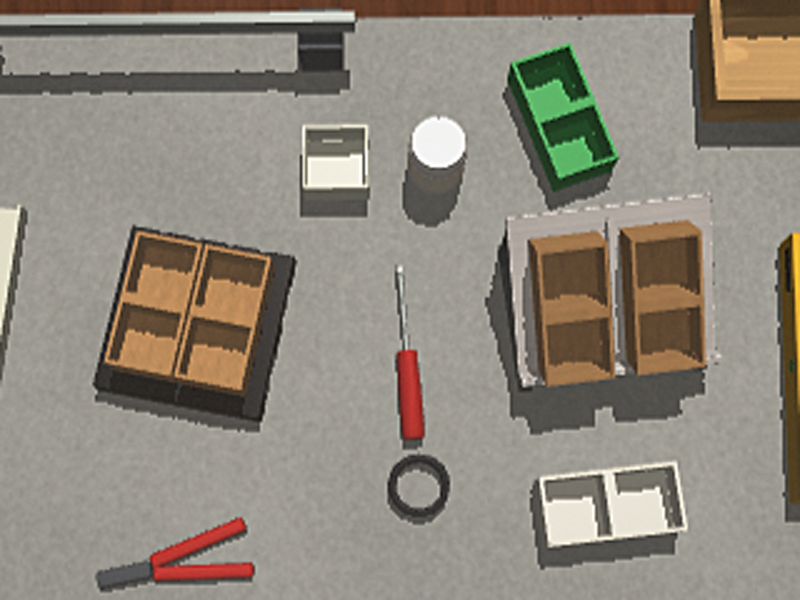

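Rack: two brown trays at top-image (359,213) and (395,209), which match the description (cardboard, on the rack). The green one (355,138) and the white one (373,291) lie flat on the bench and are look-alikes. The low trays are at (191,212) and (219,217) on the black board. The enlarged crop confirms this.

```bash
cat > h.py <<'E'
from station import *
import numpy as np,cv2
from scipy.optimize import minimize
from scipy.spatial.transform import Rotation as Ro
def proj(m,P):
    c=P@np.array(m['R']).T+m['t'];f=210/np.tan(np.radians(m['fov_y']/2))
    return c[:,:2]/c[:,2:]*f+[m['cx'],m['cy']]
C=np.array([[a,b,c] for a in(-.075,.075) for b in(-.037,.037) for c in(-.025,.025)])
def sil(m,p,tilt):
    R=Ro.from_euler('ZY',[p[3],-tilt],degrees=True).as_matrix()
    h=cv2.convexHull(proj(m,C@R.T+p[:3]).astype(np.float32))
    im=np.zeros((420,560),np.uint8);cv2.fillConvexPoly(im,np.round(h*256).astype(np.int32),1,cv2.LINE_8,8);return im.astype(bool)
def sdil(mask): 
    u=mask.astype(np.uint8);return cv2.distanceTransform(u,2,5)-cv2.distanceTransform(1-u,2,5)
def fit(views,p0,tilt,free):
    p0=np.array(p0,float)
    sds=[(m,np.clip(sdil(k),-15,15)) for m,k in views]
    def full(v): p=p0.copy();p[free]+=v*np.array([.01,.01,.01,5])[free];return p
    def cost(v):
        return sum(np.abs(np.clip(sdil(sil(m,full(v),tilt)),-15,15)-s).sum() /1e3 for m,s in sds)
    r=minimize(cost,np.zeros(len(free)),method='Powell',options=dict(xtol=1e-3,ftol=1e-5))
    return full(r.x),[ (sil(m,full(r.x),tilt)&k).sum()/(sil(m,full(r.x),tilt)|k).sum() for m,k in views]
def back(m,u,z):
    f=210/np.tan(np.radians(m['fov_y']/2));R=np.array(m['R']);d=R.T@np.array([(u[0]-m['cx'])/f,(u[1]-m['cy'])/f,1]);c=-R.T@m['t']
    return c+d*(z-c[2])/d[2]
E
python3 - <<'E'
from h import *
m=camera_model('top');snapshot('top')
for t in('tray_a_mid','low_a_mid'):
    for d in outline_of('top',t):
        b=d['box'];print(t,round(d['score'],2),np.round(b))
        if d['score']<.3 or (t[0]=='t' and abs(b[1]-211)>25):continue
        low=t[0]=='l' or b[0]<300; z=.053 if low else .12
        p=back(m,b[:2],z)
        print(fit([(m,d['pixels'])],[*p,-10 if low else 5],0 if low else 30,[0,1,3]))
E
```

```text
tray_a_mid 0.92 [374. 292.  59.  29.]
tray_a_mid 0.83 [360. 215.  30.  60.]
(array([ 0.55853295, -0.17545886,  0.12      ,  5.97504628]), [np.float64(0.955407483341876)])
tray_a_mid 0.75 [355. 138.  47.  59.]
tray_a_mid 0.63 [291. 233.  11.  70.]
(array([ 5.13711571e-01, -7.41689880e-04,  5.30000000e-02, -1.00738138e+01]), [np.float64(0.21372667068031306)])
tray_a_mid 0.41 [264. 153.  26.  33.]
low_a_mid 0.73 [192. 212.  40.  56.]
(array([ 0.58143929,  0.27557475,  0.053     , -9.9635447 ]), [np.float64(0.8998881431767338)])
```

```bash
cat >> h.py <<'E'
def go(P,Rt=None):
    o=get_obs();R=np.array(o['eef_rot']);d=R.T@(np.array(P)-o['position'])*1e3
    print('shift',np.round(d,1),'norm',round(np.linalg.norm(d)))
    if Rt is not None: print('rotvec (before shift)',np.round(Ro.from_matrix(R.T@Rt).as_rotvec(degrees=True),2),'shift after rot',np.round(Rt.T@(np.array(P)-o['position'])*1e3,1))
def tool(yaw,tilt=0):  # tool y along yaw dir (raised by tilt), z into the tray
    T=Ro.from_euler('ZY',[yaw,-tilt],degrees=True).as_matrix()
    return np.stack([T[:,1],T[:,0],-T[:,2]],1)
E
python3 - <<'E'
from h import *
o=get_obs();m=camera_model('wrist');R=np.array(o['eef_rot']);Rc=np.array(m['R'])
print('cam in tool',R.T@(-Rc.T@m['t']-o['position']),'\naxes',np.round(R.T@Rc.T,2),m['fov_y'])
go([.50,.26,.42])
E
```

```text
cam in tool [ 0.0794388  -0.00080409 -0.14294394] 
axes [[-0.   -0.95 -0.31]
 [ 1.   -0.    0.  ]
 [-0.   -0.31  0.95]] 62.62642147135886
shift [-404.4 -232.6 -188.7] norm 503
```

Request:
apply_moves(motion=[[[-37,-21,-17,0,0,0,0],[-37,-21,-17,0,0,0,0],[-37,-21,-17,0,0,0,0],[-37,-21,-17,0,0,0,0],[-37,-21,-17,0,0,0,0],[-37,-21,-17,0,0,0,0],[-37,-21,-17,0,0,0,0],[-37,-21,-17,0,0,0,0],[-37,-21,-17,0,0,0,0],[-37,-21,-17,0,0,0,0],[-37,-21,-17,0,0,0,0],[0,0,0,0,0,0,0],[0,0,0,0,0,0,0]]])

```text
t: 1.95
position: [0.5035, 0.2601, 0.4186]
eef_rot: [[-0.957, 0.289, 0.0], [0.289, 0.957, 0.001], [-0.0, 0.001, -1.0]]
wrist_force: [-0.1, -0.1, 0.1]
grip_width: 0.0854
grasp_force: 0.0
```

Run:
```python
from h import *
o=get_obs();m=camera_model('wrist');print(o['t'],np.round(o['position'],3))
im=snapshot('wrist')[:,:,::-1].copy()
views={}
for d in outline_of('wrist','low_a_mid'):
    b=d['box'];p=back(m,b[:2],.06);print(round(d['score'],2),np.round(b),p)
    if d['score']<.3:continue
    q,i=fit([(m,d['pixels'])],[p[0],p[1],.053,-10],0,[0,1,3]);print(np.round(q,4),i)
    cv2.drawContours(im,cv2.findContours(sil(m,q,0).astype(np.uint8),0,2)[0],-1,(0,255,0),1)
cv2.imwrite('pics/w1.png',im)
T=tool(6,30);go([.46,-.22,.36],T)
```

```text
1.95 [0.504 0.26  0.419]
0.66 [301. 198.  59. 108.] [0.57673122 0.27161969 0.06      ]
[  0.5795   0.2705   0.053  -11.5832] [np.float64(0.9696518339229194)]
shift [ -97.4 -473.1   57.8] norm 486
rotvec (before shift) [-26.49 -17.67  65.74] shift after rot [-474.1 -108.7    3.9]
```

View pics/w1.png

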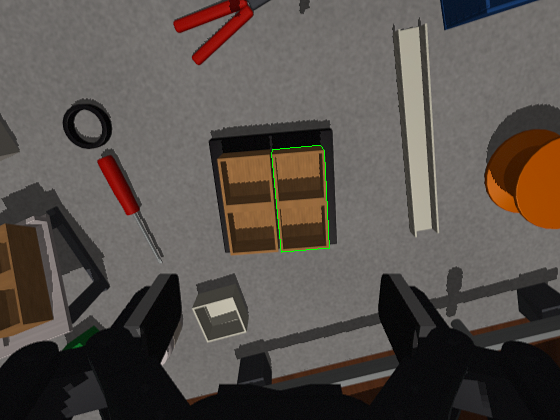

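The wrist view shows the stack at about (275,200). The green fitted outline sits well on the +y low tray (301,198). On to a close look at the rack.

Request:
apply_moves(motion=[[[0,0,0,-2.94,-1.96,7.3,0],[0,0,0,-2.94,-1.96,7.3,0],[0,0,0,-2.94,-1.96,7.3,0],[0,0,0,-2.94,-1.96,7.3,0],[0,0,0,-2.94,-1.96,7.3,0],[0,0,0,-2.94,-1.96,7.3,0],[0,0,0,-2.94,-1.96,7.3,0],[0,0,0,-2.94,-1.96,7.3,0],[0,0,0,-2.94,-1.96,7.3,0],[-43,-10,0,0,0,0,0],[-43,-10,0,0,0,0,0],[-43,-10,0,0,0,0,0],[-43,-10,0,0,0,0,0],[-43,-10,0,0,0,0,0],[-43,-10,0,0,0,0,0],[-43,-10,0,0,0,0,0],[-43,-10,0,0,0,0,0],[-43,-10,0,0,0,0,0],[-43,-10,0,0,0,0,0],[-43,-10,0,0,0,0,0]]])

```text
t: 4.05
position: [0.457, -0.2195, 0.3626]
eef_rot: [[-0.107, 0.861, 0.498], [0.994, 0.092, 0.054], [0.001, 0.501, -0.866]]
wrist_force: [1.1, 0.1, 0.1]
grip_width: 0.0852
grasp_force: 0.0
```

Request:
apply_moves(motion=[[[0,0,0,0,0,0,0],[0,0,0,0,0,0,0],[0,0,0,0,0,0,0]]])

```text
t: 4.35
position: [0.4577, -0.2177, 0.363]
eef_rot: [[-0.107, 0.861, 0.497], [0.994, 0.092, 0.054], [0.001, 0.5, -0.866]]
wrist_force: [-0.0, 0.2, 0.7]
grip_width: 0.0853
grasp_force: 0.0
```

Run:
```python
from h import *
mt=camera_model('top');snapshot('top')
top=[d for d in outline_of('top','tray_a_mid') if d['score']>.3]
o=get_obs();m=camera_model('wrist');print(o['t'],np.round(o['position'],3),np.round(o['q'],1))
im=snapshot('wrist')[:,:,::-1].copy()
for d in outline_of('wrist','tray_a_mid'):
    b=d['box'];p=back(m,b[:2],.12);print('W',round(d['score'],2),np.round(b),np.round(p,3))
    if d['score']<.3 or not(.5<p[0]<.64 and -.34<p[1]<-.1):continue
    q,i=fit([(m,d['pixels'])],[*p,6],30,[0,1,2,3]);print('wrist',np.round(q,4),i)
    for e in top:
        if np.hypot(*(proj(mt,q[None,:3])[0]-e['box'][:2]))<12:
            print('both',*fit([(m,d['pixels']),(mt,e['pixels'])],q,30,[0,1,2,3]))
    cv2.drawContours(im,cv2.findContours(sil(m,q,30).astype(np.uint8),0,2)[0],-1,(0,255,0),1)
cv2.imwrite('pics/w2.png',im)
```

```text
4.45 [ 0.458 -0.218  0.363] [-46.2 -14.5 -21.8  63.2  23.4  41.7]
W 0.84 [360. 151.  71.  70.] [ 0.729 -0.184  0.12 ]
W 0.82 [ 51. 165. 100. 146.] [ 0.361 -0.207  0.12 ]
W 0.78 [246. 142. 135.  73.] [ 0.551 -0.179  0.12 ]
wrist [ 0.5637 -0.1806  0.1006  6.2741] [np.float64(0.9942346823423016)]
both [ 0.56369246 -0.18056944  0.10062781  6.27408129] [np.float64(0.9942346823423016), np.float64(0.9474237644584648)]
```

View pics/w2.png

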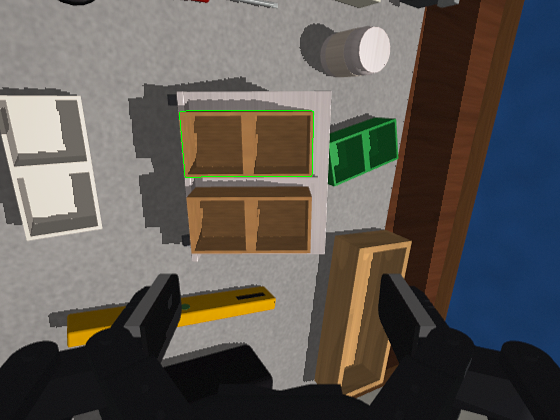

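Two brown trays sit on the rack at (246,142) and (250,222). The green outline fits the upper one exactly (IoU 0.99). The white tray (45,165) and the green one (362,150) are the look-alikes. Taking the upper tray (rack +y lane) first.

Run:
```python
from h import *
T=tool(6.27,30);c=np.array([.5637,-.1806,.1006]);go(c+.008*T[:,2],T)
```

```text
shift [ 26.1 -37.4 290.4] norm 294
rotvec (before shift) [ 0.06  0.1  -0.07] shift after rot [ 25.7 -37.  290.4]
```

Request:
apply_moves(motion=[[[5,-7.5,40,0,0,0,0],[5,-7.5,40,0,0,0,0],[5,-7.5,40,0,0,0,0],[5,-7.5,40,0,0,0,0],[6,-7,40,0,0,0,0],[0,0,20,0,0,0,0],[0,0,10,0,0,0,0],[0,0,10,0,0,0,0],[0,0,10,0,0,0,0],[0,0,10,0,0,0,0],[0,0,10,0,0,0,0],[0,0,10,0,0,0,0],[0,0,10,0,0,0,0],[0,0,0,0,0,0,0],[0,0,0,0,0,0,0]]])

```text
t: 6.05
position: [0.5674, -0.1818, 0.0933]
eef_rot: [[-0.105, 0.861, 0.497], [0.994, 0.091, 0.053], [0.0, 0.5, -0.866]]
wrist_force: [1.0, -0.9, -0.6]
grip_width: 0.0855
grasp_force: 0.0
```

Request:
apply_moves(motion=[[[0,0,0,0,0,0,255],[0,0,0,0,0,0,255],[0,0,0,0,0,0,255],[0,0,0,0,0,0,255],[0,0,0,0,0,0,255],[0,0,0,0,0,0,255],[0,0,0,0,0,0,255],[0,0,0,0,0,0,255],[0,0,0,0,0,0,255],[0,0,0,0,0,0,255]]])

```text
t: 7.05
position: [0.5675, -0.1821, 0.0941]
eef_rot: [[-0.105, 0.861, 0.498], [0.995, 0.091, 0.052], [-0.0, 0.501, -0.866]]
wrist_force: [-4.4, -0.4, 5.5]
grip_width: 0.0116
grasp_force: 59.4
```

Request:
apply_moves(motion=[[[0,0,-5,0,0,0,255],[0,0,-15,0,0,0,255],[0,0,-30,0,0,0,255],[0,0,-30,0,0,0,255],[0,0,-30,0,0,0,255],[0,0,-30,0,0,0,255],[0,0,-20,0,0,0,255],[0,0,0,0,0,0,255]]])

```text
t: 7.85
position: [0.4879, -0.1913, 0.2346]
eef_rot: [[-0.103, 0.86, 0.5], [0.995, 0.091, 0.049], [-0.003, 0.503, -0.865]]
wrist_force: [-0.1, -0.4, -2.3]
grip_width: 0.0114
grasp_force: 60.2
```

Run:
```python
from h import *
o=get_obs();print(o['position'],o['grip_width'],o['wrist_force'])
T=tool(78.42,0);x=np.array([.9796,-.2007,0]);C=np.array([.5717,.2323,0])
P=C+.0385*x-.002*T[:,0];P[2]=.20;go(P,T)
m=camera_model('wrist');snapshot('wrist')
for d in outline_of('wrist','tray_a_mid'):
    b=d['box'];p=back(m,b[:2],.11);print(round(d['score'],2),np.round(b),p)
    if d['score']>.25 and .5<p[0]<.65 and -.34<p[1]<-.23:
        print(*fit([(m,d['pixels'])],[*p,6.3],30,[0,1,2,3]))
```

```text
[ 0.48788553 -0.19134337  0.23464815] 0.011407842691962261 [-0.05337184 -0.42781107 -2.2687295 ]
shift [400.6 126.6 112.1] norm 435
rotvec (before shift) [ 25.87  19.22 -70.66] shift after rot [-37.6 431.8  34.6]
0.86 [417. 161.  63.  51.] [ 0.73139583 -0.15466676  0.11      ]
0.83 [279. 286. 451. 208.] [ 0.56967576 -0.27560056  0.11      ]
[ 0.48245623 -0.19459448  0.218977    8.88557338] [np.float64(0.6112185939501686)]
0.69 [ 36. 225.  71. 206.] [ 0.38646941 -0.19877808  0.11      ]
```

Request:
apply_moves(motion=[[[20,8,3,0,0,0,255],[40,15.5,6,0,0,0,255],[40,15.5,6,0,0,0,255],[40,15.5,6,0,0,0,255],[40,15.5,6,0,0,0,255],[40,15.5,6,0,0,0,255],[40,15.5,6,0,0,0,255],[40,15.5,6,0,0,0,255],[40,15.5,6,0,0,0,255],[40,15.5,6,0,0,0,255],[20,8,3,0,0,0,255],[0,0,0,0,0,0,255]]])

```text
t: 9.15
position: [0.6093, 0.2283, 0.2552]
eef_rot: [[-0.11, 0.862, 0.494], [0.994, 0.095, 0.055], [0.0, 0.497, -0.868]]
wrist_force: [0.5, -0.0, -3.0]
grip_width: 0.0114
grasp_force: 60.0
```

Request:
apply_moves(motion=[[[0,0,0,2.59,1.92,-7.07,255],[0,0,0,2.59,1.92,-7.07,255],[0,0,0,2.59,1.92,-7.07,255],[0,0,0,2.59,1.92,-7.07,255],[0,0,0,2.59,1.92,-7.07,255],[0,0,0,2.59,1.92,-7.07,255],[0,0,0,2.59,1.92,-7.07,255],[0,0,0,2.59,1.92,-7.07,255],[0,0,0,2.59,1.92,-7.07,255],[0,0,0,2.59,1.92,-7.07,255],[0,0,0,0,0,0,255],[0,0,0,0,0,0,255]]])

```text
t: 10.35
position: [0.6093, 0.2244, 0.2562]
eef_rot: [[-0.979, 0.202, -0.005], [0.202, 0.979, 0.002], [0.005, 0.001, -1.0]]
wrist_force: [-0.4, -0.4, -1.9]
grip_width: 0.0113
grasp_force: 60.0
```

Run:
```python
from h import *
o=get_obs();print(o['t'],o['position'],o['grip_width'],o['wrist_force'])
T=tool(78.42,0);x=np.array([.9796,-.2007,0]);C=np.array([.5717,.2323,0])
P=C+.0385*x-.002*T[:,0];P[2]=.12;go(P,T)
im=snapshot('wrist');cv2.imwrite('pics/w3.png',im[:,:,::-1])
im=snapshot('scene')[:,:,::-1][150:350,180:440];cv2.imwrite('pics/s3.png',cv2.resize(im,None,fx=3,fy=3))
```

```text
10.35 [0.60933134 0.22439876 0.2561754 ] 0.011319334255439725 [-0.42303137 -0.43024021 -1.9124026 ]
shift [ -2.7   0.  136.2] norm 136
rotvec (before shift) [ 0.07 -0.28 -0.05] shift after rot [ -2.    0.2 136.2]
```

View pics/w3.png

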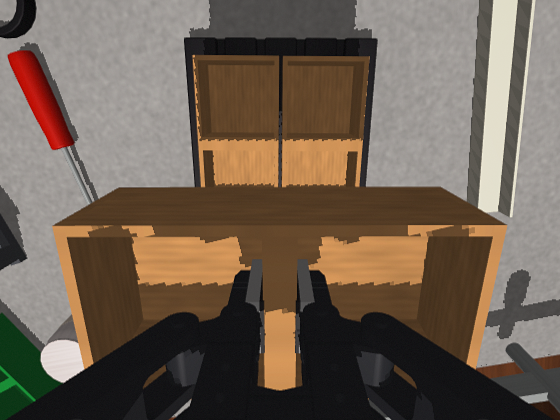

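View pics/s3.png

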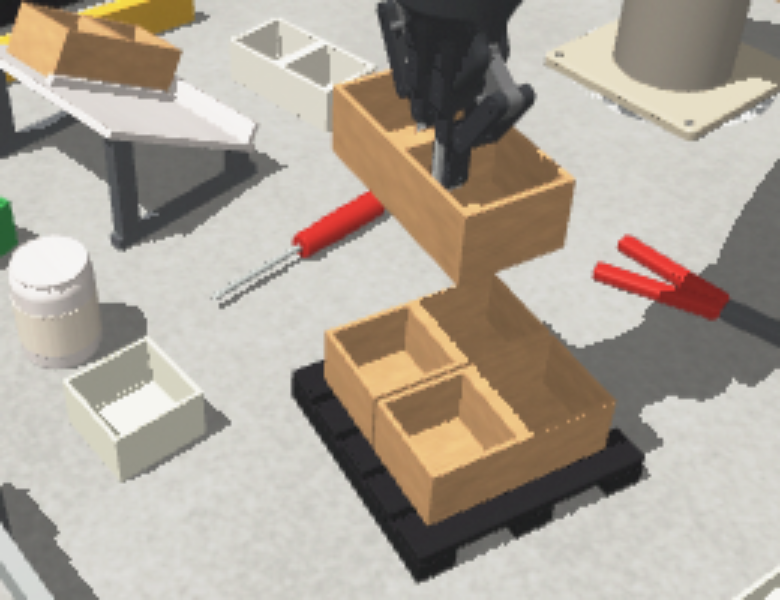

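The gripped tray is level and squared up: its rim runs from 55 to 505, centred on the stack's middle gap at (281,120). Lowering it.

Request:
apply_moves(motion=[[[-0.5,0,25,0,-0.28,0,255],[-0.5,0,30,0,0,0,255],[-0.5,0,30,0,0,0,255],[-0.5,0,25,0,0,0,255],[0,0,15,0,0,0,255],[0,0,12,0,0,0,255],[0,0,7,0,0,0,255],[0,0,5,0,0,0,255],[0,0,3,0,0,0,255],[0,0,0,0,0,0,255]]])

```text
t: 11.45
position: [0.6122, 0.2246, 0.1065]
eef_rot: [[-0.98, 0.199, 0.003], [0.199, 0.98, 0.001], [-0.003, 0.002, -1.0]]
wrist_force: [-0.7, 0.3, -3.1]
grip_width: 0.0116
grasp_force: 60.1
```

Request:
apply_moves(motion=[[[0,0,2,0,0,0,255],[0,0,2,0,0,0,255],[0,0,1,0,0,0,255],[0,0,1,0,0,0,255],[0,0,0,0,0,0,255]]])

```text
t: 11.95
position: [0.6118, 0.2245, 0.0999]
eef_rot: [[-0.98, 0.199, 0.002], [0.199, 0.98, 0.001], [-0.002, 0.002, -1.0]]
wrist_force: [-0.7, 0.3, -2.6]
grip_width: 0.011
grasp_force: 60.1
```

Request:
apply_moves(motion=[[[0,0,1,0,0,0,255],[0,0,1,0,0,0,255],[0,0,1,0,0,0,255],[0,0,1,0,0,0,255],[0,0,0,0,0,0,255]]])

```text
t: 12.45
position: [0.6117, 0.2245, 0.0959]
eef_rot: [[-0.98, 0.199, 0.002], [0.199, 0.98, 0.001], [-0.001, 0.001, -1.0]]
wrist_force: [-0.7, -0.2, -2.2]
grip_width: 0.0116
grasp_force: 60.1
```

Request:
apply_moves(motion=[[[0,0,1,0,0,0,255],[0,0,1,0,0,0,255],[0,0,0,0,0,0,255]]])

```text
t: 12.75
position: [0.6117, 0.2245, 0.0939]
eef_rot: [[-0.98, 0.199, 0.002], [0.199, 0.98, 0.001], [-0.002, 0.001, -1.0]]
wrist_force: [-0.8, -0.0, -2.1]
grip_width: 0.0113
grasp_force: 60.1
```

Request:
apply_moves(motion=[[[0,0,1,0,0,0,255],[0,0,1,0,0,0,255],[0,0,0,0,0,0,255]]])

```text
t: 13.05
position: [0.612, 0.2245, 0.0921]
eef_rot: [[-0.98, 0.199, 0.002], [0.199, 0.98, 0.001], [-0.002, 0.002, -1.0]]
wrist_force: [0.5, 0.0, -2.8]
grip_width: 0.0111
grasp_force: 60.0
```

Run:
```python
from h import *
o=get_obs();print(o['wrist_force'],o['position'])
a=snapshot('wrist')[:,:,::-1];b=snapshot('scene')[:,:,::-1][190:350,260:420]
cv2.imwrite('pics/s4.png',np.hstack([cv2.resize(a,(460,345)),cv2.resize(b,(340,345),interpolation=cv2.INTER_CUBIC)]))
```

```text
[ 0.49628591  0.01890191 -2.83258539] [0.61197875 0.22454195 0.09207419]
```

View pics/s4.png

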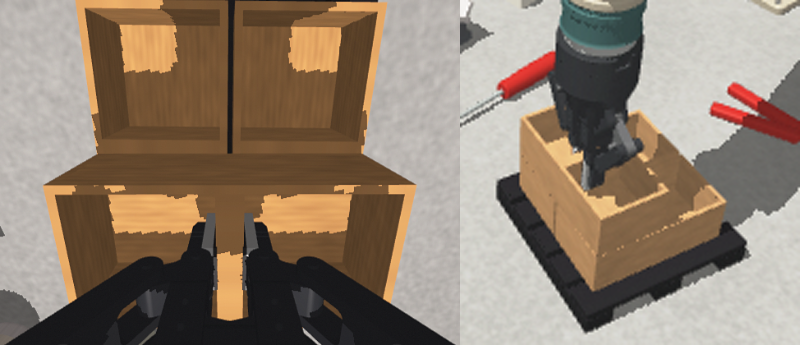

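The tray sits squarely over the stack with its far face flush, and it is nearly down.

Request:
apply_moves(motion=[[[0,0,1,0,0,0,255],[0,0,1,0,0,0,255],[0,0,0,0,0,0,255]]])

```text
t: 13.45
position: [0.6119, 0.2246, 0.0919]
eef_rot: [[-0.98, 0.199, 0.003], [0.199, 0.98, 0.001], [-0.002, 0.002, -1.0]]
wrist_force: [-4.6, -1.3, 6.6]
grip_width: 0.0114
grasp_force: 61.6
```

Request:
apply_moves(motion=[[[0,0,-1,0,0,0,255],[0,0,0,0,0,0,120],[0,0,0,0,0,0,60],[0,0,0,0,0,0,0],[0,0,0,0,0,0,0],[0,0,0,0,0,0,0],[0,0,0,0,0,0,0],[0,0,0,0,0,0,0]]])

```text
t: 14.25
position: [0.6119, 0.2246, 0.091]
eef_rot: [[-0.98, 0.199, 0.002], [0.199, 0.98, 0.001], [-0.002, 0.002, -1.0]]
wrist_force: [-0.1, 0.4, -0.3]
grip_width: 0.0853
grasp_force: 0.0
```

Request:
apply_moves(motion=[[[0,0,-10,0,0,0,0],[0,0,-15,0,0,0,0],[0,0,-25,0,0,0,0],[0,0,-40,0,0,0,0],[0,0,-40,0,0,0,0],[0,0,-40,0,0,0,0],[0,0,-40,0,0,0,0],[0,0,-30,0,0,0,0],[0,0,0,0,0,0,0]]])

```text
t: 15.15
position: [0.6141, 0.225, 0.3397]
eef_rot: [[-0.98, 0.199, 0.015], [0.199, 0.98, 0.005], [-0.014, 0.007, -1.0]]
wrist_force: [0.8, 0.0, 0.6]
grip_width: 0.0855
grasp_force: 0.0
```

Run:
```python
from h import *
o=get_obs();m=camera_model('wrist');print(o['t'],np.round(o['position'],3))
im=snapshot('wrist')[:,:,::-1].copy()
for t in('tray_a_mid','low_a_mid'):
  for d in outline_of('wrist',t):
    b=d['box'];p=back(m,b[:2],.12);print(t,round(d['score'],2),np.round(b),p)
    if d['score']<.3 or t[0]=='l' or np.hypot(p[0]-.61,p[1]-.225)>.08:continue
    q,i=fit([(m,d['pixels'])],[p[0],p[1],.103,78],0,[0,1,3]);print(np.round(q,4),i)
    cv2.drawContours(im,cv2.findContours(sil(m,q,0).astype(np.uint8),0,2)[0],-1,(0,255,0),1)
cv2.imwrite('pics/w5.png',im)
T=tool(6.27,30);c=np.array([.5746,-.28,.1006]);go(c-.15*T[:,2],T)
```

```text
15.15 [0.614 0.225 0.34 ]
tray_a_mid 0.57 [ 47. 314.  94.  75.] [ 0.73203738 -0.08890937  0.12      ]
tray_a_mid 0.56 [278. 164. 147.  79.] [0.60606437 0.22596741 0.12      ]
[ 0.6094  0.2246  0.103  78.3187] [np.float64(0.9818869964855367)]
low_a_mid 0.89 [313.  90.  72.  72.] [0.54083331 0.27493461 0.12      ]
low_a_mid 0.55 [ 90. 124.  73. 152.] [0.52727658 0.04781847 0.12      ]
shift [   7.3 -524.5  100.1] norm 534
rotvec (before shift) [-25.69 -18.84  70.51] shift after rot [-497.2 -194.7    4.3]
```

View pics/w5.png

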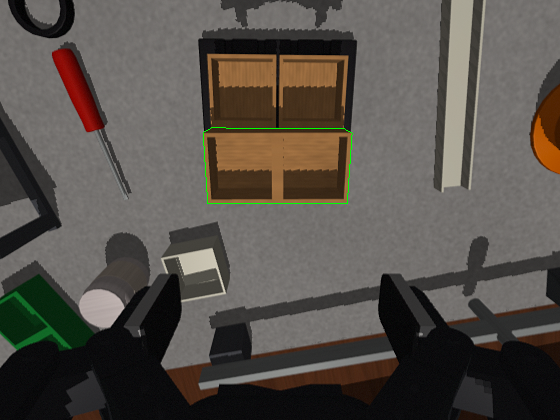

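Tray 1 is placed at (0.6094, 0.2246), yaw 78.3°, as intended (outline IoU 0.98). Now the second one.

Request:
apply_moves(motion=[[[0,0,0,-2.57,-1.88,7.05,0],[0,0,0,-2.57,-1.88,7.05,0],[0,0,0,-2.57,-1.88,7.05,0],[0,0,0,-2.57,-1.88,7.05,0],[0,0,0,-2.57,-1.88,7.05,0],[0,0,0,-2.57,-1.88,7.05,0],[0,0,0,-2.57,-1.88,7.05,0],[0,0,0,-2.57,-1.88,7.05,0],[0,0,0,-2.57,-1.88,7.05,0],[0,0,0,-2.57,-1.88,7.05,0]]])

```text
t: 16.3
position: [0.6099, 0.2235, 0.3284]
eef_rot: [[-0.104, 0.863, 0.494], [0.995, 0.09, 0.053], [0.001, 0.497, -0.868]]
wrist_force: [-0.0, 0.9, 0.4]
grip_width: 0.0851
grasp_force: 0.0
```

Request:
apply_moves(motion=[[[-41.5,-16,-6,0,0,0,0],[-41.5,-16,-6,0,0,0,0],[-41.5,-16,-6,0,0,0,0],[-41.5,-16,-6,0,0,0,0],[-41.5,-16,-6,0,0,0,0],[-41.5,-16,-6,0,0,0,0],[-41.5,-16,-6,0,0,0,0],[-41.5,-16,-6,0,0,0,0],[-41.5,-16,-6,0,0,0,0],[-41.5,-16,-6,0,0,0,0],[-41.5,-16,-6,0,0,0,0],[-41.5,-16,-6,0,0,0,0],[0,0,0,0,0,0,0],[0,0,0,0,0,0,0],[0,0,0,0,0,0,0]]])

```text
t: 17.8
position: [0.4645, -0.2914, 0.2961]
eef_rot: [[-0.11, 0.862, 0.495], [0.994, 0.094, 0.057], [0.003, 0.498, -0.867]]
wrist_force: [0.2, -0.1, 0.8]
grip_width: 0.0854
grasp_force: 0.0
```

Run:
```python
from h import *
o=get_obs();m=camera_model('wrist');print(o['t'],np.round(o['position'],3))
im=snapshot('wrist')[:,:,::-1].copy();c=None
for d in outline_of('wrist','tray_a_mid'):
    b=d['box'];p=back(m,b[:2],.12);print(round(d['score'],2),np.round(b),p)
    if d['score']<.3 or not(.5<p[0]<.64 and -.34<p[1]<-.2):continue
    q,i=fit([(m,d['pixels'])],[*p,6.3],30,[0,1,2,3]);print(np.round(q,4),i);c=q
    T=tool(q[3],30);go(q[:3]+.006*T[:,2],T)
    cv2.drawContours(im,cv2.findContours(sil(m,q,30).astype(np.uint8),0,2)[0],-1,(0,255,0),1)
cv2.imwrite('pics/w6.png',im)
```

```text
17.8 [ 0.464 -0.291  0.296]
0.89 [402. 110.  70.  72.] [ 0.72740604 -0.19845561  0.12      ]
0.88 [ 48.  95.  95. 189.] [ 0.37144329 -0.22075149  0.12      ]
```

View pics/w6.png

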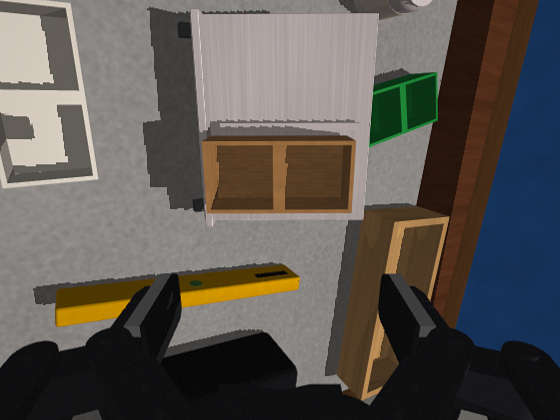

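The tray stands clear at (279,175). The network missed it, so I will segment it by colour in that window.

Run:
```python
from h import *
m=camera_model('wrist');im=snapshot('wrist')[:,:,::-1].copy()
k=np.zeros((420,560),np.uint8);hsv=cv2.cvtColor(im,cv2.COLOR_BGR2HSV)
k[128:219,195:362]=(hsv[128:219,195:362,1]>70)
n,l,s,_=cv2.connectedComponentsWithStats(cv2.morphologyEx(k,2,np.ones((3,3))));j=1+s[1:,4].argmax()
print(s[j]);k=cv2.morphologyEx((l==j).astype(np.uint8),3,np.ones((7,7)))>0
q,i=fit([(m,k)],[.5746,-.28,.1006,6.3],30,[0,1,2,3]);print(np.round(q,4),i)
q,i=fit([(m,k)],q,30,[0,1,2,3]);print(np.round(q,4),i)
T=tool(6.27,30);go(q[:3]+.008*T[:,2],T)
```

```text
[  201   136   154    77 11500]
[ 0.5748 -0.2787  0.101   6.2925] [np.float64(0.9949582753824756)]
[ 0.5748 -0.2787  0.101   6.2925] [np.float64(0.9949582753824756)]
shift [ 1.000e-01 -2.200e+00  2.332e+02] norm 233
rotvec (before shift) [-0.06 -0.11  0.1 ] shift after rot [  0.5  -2.5 233.2]
```

Request:
apply_moves(motion=[[[0,-0.5,30,0,0,0,0],[0,-0.5,40,0,0,0,0],[0,-0.5,40,0,0,0,0],[0.5,-0.5,30,0,0,0,0],[0,0,20,0,0,0,0],[0,0,10,0,0,0,0],[0,0,10,0,0,0,0],[0,0,10,0,0,0,0],[0,0,10,0,0,0,0],[0,0,10,0,0,0,0],[0,0,10,0,0,0,0],[0,0,10,0,0,0,0],[0,0,0,0,0,0,0],[0,0,0,0,0,0,0]]])

```text
t: 19.35
position: [0.5771, -0.2798, 0.0967]
eef_rot: [[-0.11, 0.862, 0.496], [0.994, 0.095, 0.056], [0.001, 0.499, -0.867]]
wrist_force: [0.4, -0.1, -0.6]
grip_width: 0.0854
grasp_force: 0.0
```

Request:
apply_moves(motion=[[[0,0,0,0,0,0,255],[0,0,0,0,0,0,255],[0,0,0,0,0,0,255],[0,0,0,0,0,0,255],[0,0,0,0,0,0,255],[0,0,0,0,0,0,255],[0,0,0,0,0,0,255],[0,0,0,0,0,0,255],[0,0,0,0,0,0,255],[0,0,0,0,0,0,255]]])

```text
t: 20.35
position: [0.5771, -0.2801, 0.0974]
eef_rot: [[-0.109, 0.861, 0.496], [0.994, 0.095, 0.055], [0.0, 0.499, -0.867]]
wrist_force: [-4.8, 0.2, 4.6]
grip_width: 0.0112
grasp_force: 59.4
```

Request:
apply_moves(motion=[[[0,0,-5,0,0,0,255],[0,0,-15,0,0,0,255],[0,0,-30,0,0,0,255],[0,0,-30,0,0,0,255],[0,0,-30,0,0,0,255],[0,0,-30,0,0,0,255],[0,0,-20,0,0,0,255],[0,0,0,0,0,0,255]]])

```text
t: 21.15
position: [0.498, -0.29, 0.2384]
eef_rot: [[-0.108, 0.86, 0.498], [0.994, 0.096, 0.051], [-0.003, 0.501, -0.865]]
wrist_force: [1.0, 0.2, -3.0]
grip_width: 0.011
grasp_force: 60.2
```

Run:
```python
from h import *
T=tool(78.42,0);x=np.array([.9796,-.2007,0]);C=np.array([.5717,.2323,0])
P=C-.0395*x-.002*T[:,0];P[2]=.26;go(P,T)
```

```text
shift [522.6  93.2  27. ] norm 532
rotvec (before shift) [ 25.83  19.08 -70.38] shift after rot [ 70.2 526.5 -21.6]
```

Request:
apply_moves(motion=[[[20,3.6,1,0,0,0,255],[40,7.2,2,0,0,0,255],[40,7.2,2,0,0,0,255],[40,7.2,2,0,0,0,255],[40,7.2,2,0,0,0,255],[40,7.2,2,0,0,0,255],[40,7.2,2,0,0,0,255],[40,7.2,2,0,0,0,255],[40,7.2,2,0,0,0,255],[40,7.2,2,0,0,0,255],[40,7.2,2,0,0,0,255],[40,7.2,2,0,0,0,255],[40,7.2,2,0,0,0,255],[22,3.5,1,0,0,0,255],[0,0,0,0,0,0,255]]])

```text
t: 22.65
position: [0.5329, 0.2438, 0.2578]
eef_rot: [[-0.115, 0.862, 0.493], [0.993, 0.099, 0.058], [0.001, 0.496, -0.868]]
wrist_force: [-0.9, -0.4, -1.9]
grip_width: 0.0114
grasp_force: 60.1
```

Request:
apply_moves(motion=[[[0,0,0,2.58,1.91,-7.04,255],[0,0,0,2.58,1.91,-7.04,255],[0,0,0,2.58,1.91,-7.04,255],[0,0,0,2.58,1.91,-7.04,255],[0,0,0,2.58,1.91,-7.04,255],[0,0,0,2.58,1.91,-7.04,255],[0,0,0,2.58,1.91,-7.04,255],[0,0,0,2.58,1.91,-7.04,255],[0,0,0,2.58,1.91,-7.04,255],[0,0,0,2.58,1.91,-7.04,255],[0,0,0,0,0,0,255],[0,0,0,0,0,0,255]]])

```text
t: 23.85
position: [0.5338, 0.24, 0.2586]
eef_rot: [[-0.979, 0.202, -0.004], [0.202, 0.979, 0.004], [0.005, 0.003, -1.0]]
wrist_force: [-0.7, -0.8, -2.6]
grip_width: 0.0113
grasp_force: 60.1
```

Run:
```python
from h import *
T=tool(78.42,0);x=np.array([.9796,-.2007,0]);C=np.array([.5717,.2323,0])
P=C-.0395*x-.002*T[:,0];P[2]=.11;go(P,T);print(get_obs()['grip_width'])
```

```text
shift [ -1.8  -0.4 148.6] norm 149
rotvec (before shift) [ 0.18 -0.26 -0.08] shift after rot [ -1.1   0.  148.6]
0.011305921131084683
```

Request:
apply_moves(motion=[[[-0.5,0,25,0.18,-0.26,0,255],[0,0,30,0,0,0,255],[0,0,20,0,0,0,255],[0,0,10,0,0,0,255],[0,0,0,0,0,0,255],[0,0,0,0,0,0,255]]])

```text
t: 24.45
position: [0.5349, 0.2404, 0.176]
eef_rot: [[-0.98, 0.2, 0.003], [0.2, 0.98, 0.001], [-0.003, 0.001, -1.0]]
wrist_force: [-0.2, 0.1, -2.4]
grip_width: 0.0114
grasp_force: 60.0
```

Run:
```python
from h import *
T=tool(78.42,0);x=np.array([.9796,-.2007,0]);C=np.array([.5717,.2323,0])
P=C-.0395*x-.002*T[:,0];P[2]=.098;go(P,T)
```

```text
shift [ 0.  -0.6 78. ] norm 78
rotvec (before shift) [0.06 0.15 0.04] shift after rot [-0.2 -0.5 78. ]
```

Request:
apply_moves(motion=[[[0,-0.5,15,0,0.15,0,255],[0,0,15,0,0,0,255],[0,0,15,0,0,0,255],[0,0,12,0,0,0,255],[0,0,8,0,0,0,255],[0,0,6,0,0,0,255],[0,0,4,0,0,0,255],[0,0,2,0,0,0,255],[0,0,0,0,0,0,255]]])

```text
t: 25.35
position: [0.5346, 0.24, 0.0982]
eef_rot: [[-0.98, 0.199, -0.001], [0.199, 0.98, 0.001], [0.001, 0.0, -1.0]]
wrist_force: [0.1, -0.2, -2.7]
grip_width: 0.011
grasp_force: 60.1
```

Request:
apply_moves(motion=[[[0,0,1,0,0,0,255],[0,0,1,0,0,0,255],[0,0,1,0,0,0,255],[0,0,0,0,0,0,255]]])

```text
t: 25.75
position: [0.5347, 0.24, 0.0956]
eef_rot: [[-0.98, 0.199, -0.001], [0.199, 0.98, 0.001], [0.001, 0.001, -1.0]]
wrist_force: [-0.1, -0.1, -1.1]
grip_width: 0.011
grasp_force: 60.3
```

Contact is starting.

Request:
apply_moves(motion=[[[0,0,1,0,0,0,255],[0,0,0,0,0,0,255]]])

```text
t: 25.95
position: [0.5347, 0.24, 0.0955]
eef_rot: [[-0.98, 0.199, -0.0], [0.199, 0.98, 0.001], [0.001, 0.001, -1.0]]
wrist_force: [-2.6, -1.1, 4.6]
grip_width: 0.0109
grasp_force: 61.4
```

Down. Releasing and backing off.

Request:
apply_moves(motion=[[[0,0,-0.5,0,0,0,255],[0,0,0,0,0,0,120],[0,0,0,0,0,0,60],[0,0,0,0,0,0,0],[0,0,0,0,0,0,0],[0,0,0,0,0,0,0],[0,0,0,0,0,0,0],[0,0,0,0,0,0,0]]])

```text
t: 26.75
position: [0.5344, 0.2399, 0.0946]
eef_rot: [[-0.98, 0.199, -0.001], [0.199, 0.98, 0.0], [0.001, 0.0, -1.0]]
wrist_force: [-0.3, 0.4, 0.3]
grip_width: 0.0854
grasp_force: 0.0
```

Request:
apply_moves(motion=[[[0,0,-10,0,0,0,0],[0,0,-15,0,0,0,0],[0,0,-25,0,0,0,0],[0,0,-40,0,0,0,0],[0,0,-40,0,0,0,0],[0,0,-40,0,0,0,0],[0,0,-40,0,0,0,0],[0,0,-40,0,0,0,0],[0,0,0,0,0,0,0],[0,0,0,0,0,0,0]]])

```text
t: 27.75
position: [0.5354, 0.2401, 0.3469]
eef_rot: [[-0.98, 0.199, 0.003], [0.199, 0.98, 0.002], [-0.002, 0.002, -1.0]]
wrist_force: [-0.4, 0.5, -0.4]
grip_width: 0.0853
grasp_force: 0.0
```

Run:
```python
from h import *
o=get_obs();m=camera_model('wrist');print(o['t'],np.round(o['position'],3))
im=snapshot('wrist')[:,:,::-1].copy()
for c in([.6094,.2246],[.533,.2402]):
    cv2.drawContours(im,cv2.findContours(sil(m,[*c,.103,78.42],0).astype(np.uint8),0,2)[0],-1,(0,255,0),1)
for d in outline_of('wrist','tray_a_mid'):
    b=d['box'];p=back(m,b[:2],.12);print(round(d['score'],2),np.round(b),p)
    if d['score']<.3 or np.hypot(p[0]-.57,p[1]-.23)>.08:continue
    q,i=fit([(m,d['pixels'])],[p[0],p[1],.103,78],0,[0,1,3]);print(np.round(q,4),i)
s=snapshot('scene')[:,:,::-1][190:350,260:420]
cv2.imwrite('pics/w7.png',np.hstack([cv2.resize(im,(460,345)),cv2.resize(s,(340,345),interpolation=cv2.INTER_CUBIC)]))
```

```text
27.75 [0.535 0.24  0.347]
0.94 [279. 235. 136.  68.] [0.60768368 0.2243326  0.12      ]
[ 0.613   0.224   0.103  78.0334] [np.float64(0.8798971722365039)]
0.67 [ 39. 340.  79.  45.] [ 0.68918391 -0.10642266  0.12      ]
```

View pics/w7.png

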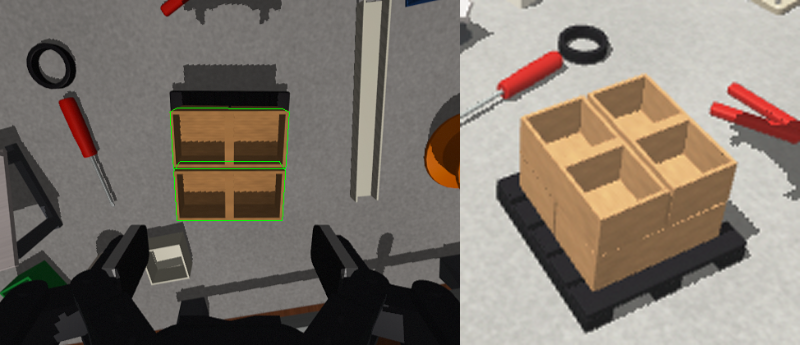

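Both trays lie flat, crosswise and flush on the first layer, and the predicted outlines coincide with them. Handing in.

```bash
python3 -c "
from station import *
print(job_done())"
```

```text
the job is handed in; nothing more can be done
None
```

The two rack trays now lie flat, side by side and crosswise on the first layer, flush within a few mm in the last pictures, and the job was handed in at about 28 s of robot time; the hand-in call gave no verdict.

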